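Set and lock a sander's mitre gauge by fingertip

TASK

Set the mitre gauge on the bench: with a fingertip, gently push its white pointer arm round until it points at the middle of the small red disc on the plate, and only then push the black clamp lever (orange ball on its end) clockwise as seen from above, as far as it goes, to lock the setting. Push only: do not grip or lift the arm or anything else, and leave the other things on the bench where they are.

Things in the scene. Friction and masses are not known exactly. Their poses are not given: they have to be found in the camera images.
- gauge: Mitre gauge: grey plate 265 x 415 x 12 mm fixed to the bench, with a black tick scale. Origin: on the pointer arm's vertical pivot, at bench height. In its frame the plate spans x -70 to 195, y -200 to 215 mm, top at z 12 mm. Red, yellow, blue and green discs (order varies) lie on it 165 mm from the pivot, at -1.0, -0.5, 0.5 and 1.0 rad from gauge +x.
- pointer (a joint): Angle of the pointer arm about the gauge's vertical pivot, rad: 0 along gauge +x, growing anticlockwise seen from above, stops at +-1.25; starts within +-0.25. It stays where it is left (friction 0.2 Nm, about 1.7 N at 115 mm). It rests on its pivot by its own weight (lifts off if pulled up).
- pointer_aim (a point): The spot on the plate that the arm points at: on its centreline, 165 mm from the pivot, 12 mm above the bench. The arm is a white bar with a black line along it, 16 mm wide, reaching 140 mm from the pivot, underside 21 mm and top 45 mm above the bench; a black nose 8 mm wide goes on to 150 mm.
- pointer_side (a point): On the arm's centreline, 115 mm from the pivot, 33 mm above the bench: a good place to push, on the bar's upright side 8 mm to either side of this point. The arm's hub on the pivot is 44 mm across, top 51 mm above the bench; an aluminium fence 150 mm long, top 49 mm above the bench, stands across the arm 28 mm behind the pivot and turns with it.
- red_mark: The red disc, 28 mm across, 1.5 mm thick, fixed flat on the plate 165 mm from the pivot. Origin: centre of its underside. The arm is set when pointer_aim lies over its centre.
- clamp (a joint): Angle of the clamp lever, rad: starts open at 0 to 0.25, grows clockwise seen from above; at 1.2 it is against its stop and points along gauge +x (locked). So it points at 1.2 minus this value, anticlockwise from gauge +x. It stays where it is left (friction 0.1 Nm, about 1.7 N at 60 mm).
- clamp_tip (a point): Centre of the orange ball (24 mm across) at the end of the black clamp lever, 82 mm from the lever's pivot, 37 mm above the bench. The lever is a bar 14 mm wide, underside 25 mm and top 45 mm above the bench, swinging level over the plate.
- clamp_pivot (a point): On the clamp lever's vertical pivot axis, 35 mm above the bench, at x 60, y 180 mm in the gauge's frame. The lever's hub is 28 mm across, top 46 mm above the bench. A steel stop pin (10 mm across, top 40 mm above the bench) stands at gauge x 115, y 167 mm, beside the locked lever.
- offcut: Bystander: loose wood offcut 50 x 34 x 26 mm lying on the plate's corner, near gauge x -36, y -150 mm. Origin: centre of its underside.
- spray_can: Bystander: can 60 mm across, 170 mm tall, beyond the far edge of the plate. Origin: centre of its underside.
- sanding_discs: Bystander: brown sanding discs, 125 mm across, 12 mm high, beyond the far edge of the plate. Origin: centre of the underside.
- drill: Bystander: red cordless drill, 180 mm tall, standing on its battery to the right of the plate. Origin: centre of its underside.
- screwdriver: Bystander: screwdriver lying on the bench to the left. Origin at its underside.
- sanding_block: Bystander: cork sanding block 110 x 65 x 32 mm, far left. Origin: centre of its underside.
- mug: Bystander: white mug 80 mm across, 90 mm tall, near right. Origin: centre of its underside.

How it is judged:
By the outcome, as a careful person would: the job done as asked, in the order asked, and still so for the second after the job is handed in, with the robot touching nothing.
It also fails if it takes over 51 s, if anything falls off the work surface, if the arm or the gripper's body presses on something with over 40 N, if the wrist force passes 120 N, or if a joint passes its speed limit or range.

ROBOT

A 6-joint arm with a two-finger parallel gripper is mounted at the origin on the work surface. World frame = base frame: x ahead of the robot, y to its left, z up, the work surface at z = 0. Lengths are in m, angles in rad, forces in N, time in s.
With the tool pointing down it reaches from about 0.25 to 0.725 m from the base axis. Payload 4 kg.
Tool frame: the origin (TCP) lies between the finger pads; the fingertips stand 17 mm ahead of it and the grasp point (between the pads) lies 2 mm behind it; z points along the fingers, x is the direction in which the jaws open and shut, and the axes are right-handed (so a half turn about z gives the same grasp; the last joint's range is limited). The gripper opens to 85 mm and grips with 20 to 120 N. Pads are 22 mm wide; open, the fingers measure 114 mm over their backs; the gripper's body (76 mm by 85 mm) begins 54 mm behind the grasp point. The pads swing forward as they close: fully open they stand 13 mm farther back than shut.
Start: joints at [1.184, 0.241, 0.005, 1.335, 0, 1.571], TCP at [0.189, 0.463, 0.248] pointing down, gripper open.
Joint ranges: [-2.72, 2.72], [-1.05, 1.87], [-1.09, 1.28], [-1.99, 2.15], [-1.42, 1.44], [-3.14, 3.14]. Speed limits (rad/s): [2.79, 2.79, 3.14, 3.14, 3.14, 3.14].

INTERFACE

Orientations are given as a unit quaternion [x, y, z, w].
In Python, from workcell import telemetry, cams, workorder gives the robot as it stands. The module is installed in compiled form; this text tells all that it offers.
- The arm moves only by the tool apply_moves, never from a script. Its argument "moves" is a list that holds one entry, the list of rows, each a list of 4 numbers: the shift along the tool's x, y, z in mm, then the turn about the tool's z in degrees. A call has exactly 10 rows; each row shifts and turns the pose as measured when the row begins, along the tool's axes as they then stand; what a row does not reach is not made up. A row lasts 1/10 s, in which the tool goes at most 50 mm and 8.59 degrees, less where a joint would pass 70% of its speed; a pose out of reach is approached as far as the arm can. A call with a gripper value outside its range is refused whole. "hand" is the gripper's target within -1 to 1 (fully open at 1, half-way at 0, shut at -1), set as the call begins (left out, the last holds). The fingers move at their own pace and stop on an object; the grip force is fixed at half the most. Time passes only in rows, so rows that do not move let the fingers close, or fill a call up. It gives the time, the measured TCP pose, the force and the opening at its end, in the units of the state.
- telemetry.get_obs(): the state, without advancing time (a new reading comes with each control period).
- cams.camera(name): name is "scene" or "top" or "wrist"; returns a dict with "color" (420x560x3 uint8, red, green, blue), "fovy" (degrees; the focal length in pixels is half the picture's height over the tangent of half this angle, whatever the lens; pixels are square), "cx", "cy" (the principal point, pixels), "camera_from_world" (4x4, takes a point from world to camera coordinates). Camera axes: x right, y down, z forward; pixel columns grow to the right and rows downward; lengths in m; the calibration is good to about 2 mm. The wrist camera is an equidistant fisheye: a pixel r from the principal point sees the ray r / f radians off the axis. A picture is of the moment at which its call begins. There is no depth.
- workorder.job_done(): hands the job in, once; it reports no verdict.
The state is a dict: "clock": time; "joint_pos": joint angles; "joint_vel": joint speeds; "tau": joint torques, N m; "eef_pos": TCP position; "tool_rot": TCP orientation; "ft_force": force on the tool from outside, world axes, zero at the start; "ft_torque": the same for the moment, N m; "grip_width": finger opening in m.
Only numpy, scipy, OpenCV 4.12 (cv2) and the standard library are available. Lean on these libraries where they do the work, as an engineer would, in place of code of your own. Each camera call takes 0.05 s, during which the arm holds its last target. There are 200 camera calls.

## Working session

There is one attempt and no reset: what is moved stays moved. The work goes in short steps, Python scripts to look and compute and a tool call to move; the robot and the scene stay as the last step left them, time stands still between calls to the robot, and variables do not carry over. Pictures are saved under pics/ and viewed, about 8 in all and at most 12, crops included, and the job is handed in when it is done.

Besides the shell and the picture viewer there is one more tool, called after "Request:" as name(argument=value, ...) on one line, values as JSON. apply_moves: Moves the arm, as the interface text tells. Its arguments: {"type":"object","properties":{"moves":{"type":"array"},"hand":{"type":"number"}},"required":["moves"]}

```bash
mkdir -p pics
cat > h.py <<'E'
import numpy as np, cv2
from workcell import telemetry, cams, workorder
def cam(n):
    c=cams.camera(n); c['n']=n; c['f']=c['color'].shape[0]/2/np.tan(np.radians(c['fovy'])/2); return c
def proj(c,p):
    p=np.atleast_2d(p); M=c['camera_from_world']; q=p@M[:3,:3].T+M[:3,3]
    return np.c_[c['f']*q[:,0]/q[:,2]+c['cx'],c['f']*q[:,1]/q[:,2]+c['cy']]
def ray(c,uv):
    M=c['camera_from_world'];R=M[:3,:3]; x=(uv[0]-c['cx'])/c['f'];y=(uv[1]-c['cy'])/c['f']
    d=np.array([x,y,1.])
    if c['n']=='wrist':
        r=np.hypot(x,y); d=np.array([x/r*np.sin(r),y/r*np.sin(r),np.cos(r)]) if r>0 else np.array([0,0,1.])
    return -R.T@M[:3,3], R.T@d
def onz(c,uv,z):
    o,d=ray(c,uv); return o+d*(z-o[2])/d[2]
def save(c,n,crop=None,s=1):
    im=c['color'][:,:,::-1]
    if crop: im=im[crop[1]:crop[3],crop[0]:crop[2]]
    cv2.imwrite('pics/'+n,cv2.resize(im,None,fx=s,fy=s,interpolation=cv2.INTER_CUBIC))
E
python3 - <<'E'
from h import *
for n in('scene','top'):
    c=cam(n); save(c,n+'0.png'); np.savez(n+'0.npz',**c); print(n,c['f'],c['cx'],c['cy'],c['camera_from_world'].round(3).tolist())
o=telemetry.get_obs(); print(o)
E
```

```text
scene 519.6353947465674 282.7020866350697 207.91565416403586 [[0.849, 0.529, 0.002, -0.478], [0.337, -0.538, -0.773, -0.126], [-0.407, 0.656, -0.635, 1.616], [0.0, 0.0, 0.0, 1.0]]
top 432.0178753290512 276.03979417182154 210.1623195811954 [[0.02, -1.0, -0.017, 0.024], [-0.993, -0.018, -0.119, 0.512], [0.119, 0.019, -0.993, 1.103], [0.0, 0.0, 0.0, 1.0]]
{'clock': 0.1, 'joint_pos': array([1.18399574e+00, 2.41370438e-01, 3.84783110e-03, 1.33518305e+00,
       2.32127167e-05, 1.57080050e+00]), 'joint_vel': array([ 0.00094766, -0.00326319,  0.00392796, -0.00054053,  0.00013509,
       -0.00025117]), 'tau': array([ 5.45968251e-04, -3.73137331e+01,  2.53010273e+01,  1.08490352e-02,
       -5.53383916e-05,  1.87609390e-05]), 'eef_pos': array([0.18840674, 0.46256999, 0.24748131]), 'tool_rot': array([ 8.29828276e-01,  5.58018029e-01, -7.98682103e-04,  5.23092155e-04]), 'ft_force': array([-0.09117736, -0.41105233,  0.27761332]), 'ft_torque': array([-0.06263522, -0.01495206,  0.05050121]), 'grip_width': 0.08542249451889657}
```

View pics/top0.png

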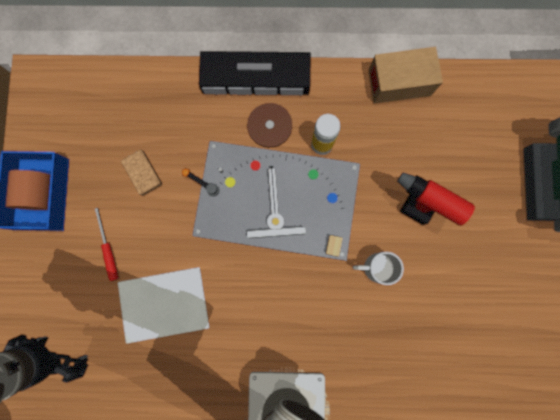

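View pics/scene0.png

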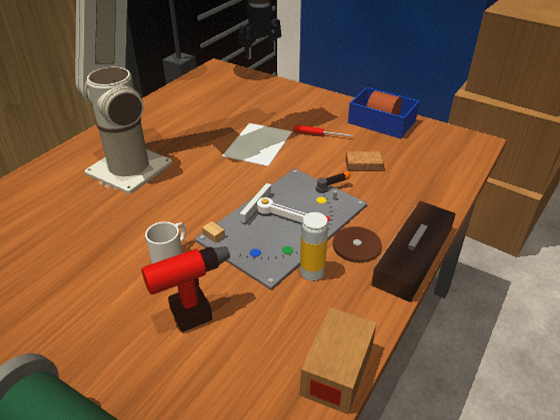

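Top view: pivot near (276,222), white arm pointing to (272,168), discs at yellow (230,182), red (255,166), green (313,175) and blue (332,198). The lever runs from (211,189) to its orange ball at (186,172). Next I measure the gauge frame from the discs.

```bash
cat >> h.py <<'E'
def load(n):
    d=dict(np.load(n+'0.npz',allow_pickle=True)); d={k:(v.item() if v.ndim==0 else v) for k,v in d.items()}; return d
HUES={'yellow':(24,34),'red':(0,6),'green':(50,75),'blue':(105,125),'orange':(9,18)}
def blob(c,col,near,rad=9,smin=150):
    hsv=cv2.cvtColor(c['color'],cv2.COLOR_RGB2HSV); h,s=hsv[...,0],hsv[...,1].astype(int)
    lo,hi=HUES[col]; m=(h>=lo)&(h<=hi)
    if col=='red': m|=h>=174
    m&=(s>smin)&(hsv[...,2]>50)
    yy,xx=np.mgrid[:m.shape[0],:m.shape[1]]; m&=np.hypot(xx-near[0],yy-near[1])<rad
    n=m.sum(); return (np.array([(xx*m).sum()/n,(yy*m).sum()/n]) if n else None), n
def fit(pts,ref):
    ref=np.array(ref);pts=np.array(pts);a=ref-ref.mean(0);b=pts-pts.mean(0)
    t=np.arctan2((a[:,0]*b[:,1]-a[:,1]*b[:,0]).sum(),(a*b).sum())
    R=np.array([[np.cos(t),-np.sin(t)],[np.sin(t),np.cos(t)]]); o=pts.mean(0)-R@ref.mean(0)
    return t,o,R,pts-(ref@R.T+o)
ANG={'yellow':1.,'red':.5,'green':-.5,'blue':-1.}
E
python3 - <<'E'
from h import *
for n,near in(('top',dict(yellow=(230,182),red=(255,166),green=(313,175),blue=(332,198),orange=(186,172))),('scene',dict(yellow=(321,200),green=(287,250),blue=(256,253),orange=(346,175)))):
    c=load(n);P={}
    for k,v in near.items():
        uv,m=blob(c,k,v,smin=110); print(n,k,uv,m)
        if m: P[k]=onz(c,uv,.0135 if k!='orange' else .037)[:2]; print(P[k].round(4))
    ks=[k for k in P if k in ANG]
    t,o,R,res=fit([P[k] for k in ks],[[.165*np.cos(ANG[k]),.165*np.sin(ANG[k])] for k in ks])
    print('gauge',t,o,'res mm',(res*1e3).round(1).tolist())
    if 'orange' in P:
        g=R.T@(P['orange']-o); print('ball gauge',g,'len',np.hypot(*(g-[.06,.18])),'ang',np.arctan2(*(g-[.06,.18])[::-1]))
    # pointer: white pixels, top at 45mm
    hsv=cv2.cvtColor(c['color'],cv2.COLOR_RGB2HSV);m=((hsv[...,1]<60)&(hsv[...,2]>170))
    vs,us=np.nonzero(m); W=np.array([onz(c,(u,v),.045)[:2] for u,v in zip(us,vs)]);G=(W-o)@R
    r=np.hypot(*G.T);s=(r>.03)&(r<.145)&(G[:,0]>0)
    for lo in np.arange(.03,.145,.02):
        q=s&(r>=lo)&(r<lo+.02); print(round(lo,2),q.sum(),np.arctan2(G[q,1],G[q,0]).mean() if q.any() else None)
    # plate corners
    print(proj(c,[np.r_[R@np.array(p)+o,.012] for p in([-.07,-.2],[-.07,.215],[.195,.215],[.195,-.2])]).round(1).tolist())
E
```

```text
top yellow [229.73611111 181.68055556] 72
[0.5888 0.1606]
top red [255. 165.] 69
[0.6357 0.0937]
top green [312.87692308 173.87692308] 65
[ 0.6139 -0.0627]
top blue [331.875 197.5  ] 80
[ 0.5505 -0.114 ]
top orange [185.50220264 171.64757709] 227
[0.6095 0.2758]
gauge -0.1387558013479331 [0.48138172 0.03558324] res mm [[-0.1, -0.2], [-0.0, -0.2], [0.0, 0.1], [0.1, 0.3]]
ball gauge [0.09364111 0.25562352] len 0.08276860414170428 ang 1.1522335077141275
0.03 22 0.21168197630311045
0.05 21 0.20721187996714274
0.07 23 0.2024841065916702
0.09 19 0.21590325387172285
0.11 21 0.21663694761290883
0.13 7 0.22324543076067788
[[346.4, 260.4], [191.4, 235.6], [208.9, 139.8], [360.0, 162.7]]
scene yellow [320.77083333 199.58333333] 48
[0.5902 0.1607]
scene green [286.94029851 249.64179104] 67
[ 0.6154 -0.0636]
scene blue [254.84507042 252.29577465] 71
[ 0.552  -0.1146]
scene orange [347.01932367 174.60869565] 207
[0.6121 0.2786]
gauge -0.13815460607241528 [0.48279922 0.03511252] res mm [[-0.1, 0.3], [0.1, -0.4], [-0.0, 0.1]]
ball gauge [0.09454183 0.25892501] len 0.08615274590068368 ang 1.1582567588798127
0.03 30 0.11876394398433826
0.05 28 0.1532548781512302
0.07 32 0.17102274176548685
0.09 31 0.19332218482890184
0.11 49 0.19384699392822743
0.13 83 0.17611307951398028
[[193.6, 237.8], [293.9, 167.5], [367.0, 202.2], [270.8, 287.1]]
```

Both views agree to about 1.5 mm: gauge origin (0.482, 0.035), yaw −0.138, disc residuals under 0.4 mm, ball radius 83–86 mm. The pointer is at about 0.21 rad and must go to +0.5. I'll shut the fingers and move to the arm's right side.

Request:
apply_moves(moves=[[[-13,29,0,0],[-13,29,0,0],[-13,29,0,0],[-13,29,0,0],[-13,29,0,0],[-13,29,0,0],[-13,29,0,0],[-13,29,0,0],[-13,29,0,0],[-13,29,0,0]]], hand=-1)

```text
clock: 1.1
eef_pos: [0.4119, 0.2259, 0.2428]
tool_rot: [0.827, 0.562, -0.005, 0.001]
ft_force: [0.6, 0.3, 0.0]
grip_width: 0.0002
```

Request:
apply_moves(moves=[[[-13,29,0,0],[-13,29,0,0],[-13,29,0,0],[-13,29,0,0],[-13,29,0,0],[-13,29,0,0],[-13,29,0,0],[-13,29,0,0],[-13,29,0,0],[-13,29,0,0]]])

```text
clock: 2.1
eef_pos: [0.6386, -0.0136, 0.2363]
tool_rot: [0.827, 0.562, -0.01, -0.002]
ft_force: [-0.1, -0.0, 0.2]
grip_width: -0.0
```

Request:
apply_moves(moves=[[[0,0,0,-8.5],[0,0,0,-8.5],[0,0,0,-8.5],[0,0,0,-8.5],[0,0,0,-8.5],[0,0,0,0],[0,0,0,0],[0,0,0,0],[0,0,0,0],[0,0,0,0]]])

```text
clock: 3.1
eef_pos: [0.6391, -0.0192, 0.2274]
tool_rot: [0.566, 0.824, -0.013, -0.01]
ft_force: [-0.2, -0.0, 0.7]
grip_width: -0.0002
```

```bash
cat >> h.py <<'E'
def togo(x,y,z,yaw):
    from scipy.spatial.transform import Rotation as Ro
    o=telemetry.get_obs(); R=Ro.from_quat(o['tool_rot']).as_matrix(); p=o['eef_pos']
    y0=np.arctan2(R[1,0],R[0,0])
    print('t',round(o['clock'],2),'p',p.round(4),'yaw',y0.round(3),'tilt',R[:,2].round(3),'F',o['ft_force'].round(1),'w',o['grip_width'].round(4),'q',o['joint_pos'].round(2))
    print('to go tool mm',(R.T@(np.array([x,y,z])-p)*1e3).round(1),'turn deg',np.degrees(-((yaw-y0+np.pi)%(2*np.pi)-np.pi)).round(1))
E
python3 - <<'E'
from h import *
togo(.618,.001,.043,1.932); c=cam('wrist'); save(c,'w1.png'); np.savez('wrist0.npz',**c)
E
```

```text
Traceback (most recent call last):
  File "h.py", line 40, in togo
    print('t',round(o['clock'],2),'p',p.round(4),'yaw',y0.round(3),'tilt',R[:,2].round(3),'F',o['ft_force'].round(1),'w',o['grip_width'].round(4),'q',o['joint_pos'].round(2))
                                                                                                                         ^^^^^^^^^^^^^^^^^^^^^
AttributeError: 'float' object has no attribute 'round'
```

```bash
sed -i "s/,'w',o\['grip_width'\].round(4)//" h.py
python3 - <<'E'
from h import *
togo(.618,.001,.043,1.932); c=cam('wrist'); save(c,'w1.png'); np.savez('wrist0.npz',**c)
E
```

```text
t 3.1 p [ 0.6391 -0.0192  0.2274] yaw 1.938 tilt [-0.032 -0.009 -0.999] F [-0.2 -0.   0.7] q [-0.03  0.56  0.43  1.47 -0.01 -0.39]
to go tool mm [ 25.9  -6.4 184.8] turn deg 0.3
```

View pics/w1.png

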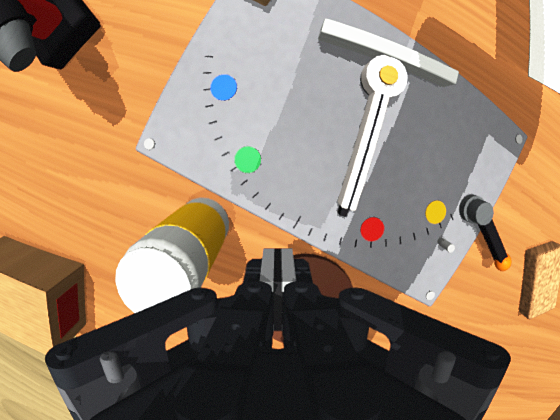

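Wrist view: fingers at (280,265), can top at (155,280), arm nose at (345,210), red disc at (371,229) and pivot at (389,75). I'll refine with this closer view and check can clearance.

```bash
cat >> h.py <<'E'
def gauge_w(c,near,rad=20):
    P={};
    for k,v in near.items():
        uv,m=blob(c,k,v,rad,smin=110)
        if m>60: P[k]=onz(c,uv,.0135)[:2]
    ks=list(P); t,o,R,res=fit([P[k] for k in ks],[[.165*np.cos(ANG[k]),.165*np.sin(ANG[k])] for k in ks])
    print(ks,'gauge',t.round(4),o.round(4),'res mm',(res*1e3).round(1).tolist()); return t,o,R
def pointer(c,o,R,a0,w=.2,z=.045,lo=.03,hi=.135):
    """white bar's two-sided centre: mean lateral offset of white/black-line pixels per radius bin"""
    hsv=cv2.cvtColor(c['color'],cv2.COLOR_RGB2HSV);m=((hsv[...,1]<50)&(hsv[...,2]>200))
    vs,us=np.nonzero(m);W=np.array([onz(c,(u,v),z)[:2] for u,v in zip(us,vs)]);G=(W-o)@R
    r=np.hypot(*G.T);a=np.arctan2(G[:,1],G[:,0]);s=(r>lo)&(r<hi)&(abs(a-a0)<w)
    out=[]
    for l in np.arange(lo,hi,.015):
        q=s&(r>=l)&(r<l+.015)
        if q.sum()>5: out.append([l+.0075,(a[q].min()+a[q].max())/2, np.ptp(a[q])*(l+.0075)])
    out=np.array(out); print('pointer r,ang,width\n',out.round(3).tolist()); return G[s]
E
python3 - <<'E'
from h import *
c=load('wrist'); t,o,R=gauge_w(c,dict(yellow=(436,212),red=(371,229),green=(247,159),blue=(223,87)))
G=pointer(c,o,R,.21)
vx,vy,x0,y0=cv2.fitLine((G*1000).astype(np.float32),cv2.DIST_L2,0,.01,.01).ravel(); print('line angle',np.arctan2(vy,vx),'offset mm',(x0*vy-y0*vx))
uv=np.array([389,75]); print('hub in gauge',((onz(c,uv,.051)[:2]-o)@R).round(4))
uv=(345,211); g=(onz(c,uv,.033)[:2]-o)@R; print('nose',g,np.arctan2(g[1],g[0]),np.hypot(*g))
print('can top',onz(load('top'),(326,125),.17), onz(c,(158,277),.17))
E
```

```text
['yellow', 'red', 'green', 'blue'] gauge -0.139 [0.4824 0.0373] res mm [[-0.1, 0.0], [0.0, -0.2], [0.1, 0.2], [-0.1, -0.0]]
pointer r,ang,width
 [[0.038, 0.21, 0.015], [0.052, 0.229, 0.019], [0.068, 0.255, 0.021], [0.082, 0.264, 0.023], [0.098, 0.252, 0.022], [0.112, 0.243, 0.02], [0.128, 0.227, 0.017]]
line angle 0.23112305 offset mm -0.75533295
hub in gauge [0.0009 0.0004]
nose [0.1407269  0.03465536] 0.24145529097794982 0.14493120782747906
can top [ 0.69887382 -0.08212938  0.17      ] [ 0.69168444 -0.08178796  0.17      ]
```

Request:
apply_moves(moves=[[[8,-5,5,0],[8,-5,10,0],[8,-5,15,0],[0,0,20,0],[0,0,20,0],[0,0,20,0],[0,0,20,0],[0,0,15,0],[0,0,5,0],[0,0,0,0]]])

```text
clock: 4.15
eef_pos: [0.6135, -0.0024, 0.0967]
tool_rot: [0.568, 0.823, -0.011, -0.007]
ft_force: [-0.1, 0.2, 0.2]
grip_width: -0.0001
```

```bash
python3 -c "
from h import *
togo(.610,-.001,.044,1.93)"
```

```text
t 4.15 p [ 0.6135 -0.0024  0.0967] yaw 1.934 tilt [-0.024 -0.009 -1.   ] F [-0.1  0.2  0.2] q [ 0.    0.58  0.11  1.13 -0.01 -0.36]
to go tool mm [ 2.6 -1.4 52.7] turn deg 0.2
```

Request:
apply_moves(moves=[[[1,0,15,0],[1,0,15,0],[0,0,10,0],[0,0,5,0],[0,0,2,0],[0,0,0,0],[0,0,-0.5,0],[0,0,-0.5,0],[0,0,-0.5,0],[0,0,-0.5,0]]])

```text
clock: 5.15
eef_pos: [0.6176, -0.0011, 0.0582]
tool_rot: [0.568, 0.823, -0.007, -0.002]
ft_force: [0.9, -0.7, -0.8]
grip_width: 0.0002
```

```bash
python3 -c "
from h import *
togo(.610,-.001,.044,1.93)"
```

```text
t 5.15 p [ 0.6176 -0.0011  0.0582] yaw 1.933 tilt [-0.011 -0.009 -1.   ] F [ 0.9 -0.7 -0.8] q [ 0.    0.61  0.06  1.03 -0.01 -0.36]
to go tool mm [ 2.8 -6.9 14.3] turn deg 0.1
```

Request:
apply_moves(moves=[[[0,-2,3,0],[0,-2,3,0],[0,-2,3,0],[0,0,3,0],[0,0,2,0],[0,0,1,0],[0,0,0,0],[0,0,0,0],[0,0,0,0],[0,0,0,0]]])

```text
clock: 6.15
eef_pos: [0.6112, -0.0036, 0.0418]
tool_rot: [0.568, 0.823, -0.007, -0.002]
ft_force: [0.4, -1.0, 0.6]
grip_width: 0.0001
```

```bash
python3 -c "
from h import *
togo(.610,-.001,.044,1.93); c=cam('wrist'); save(c,'w2.png'); np.savez('wrist0.npz',**c); print(c['camera_from_world'])"
```

```text
t 6.15 p [ 0.6112 -0.0036  0.0418] yaw 1.932 tilt [-0.011 -0.01  -1.   ] F [ 0.4 -1.   0.6] q [-0.    0.62  0.03  0.99 -0.01 -0.36]
to go tool mm [ 2.8 -0.2 -2.2] turn deg 0.1
[[-0.35390829  0.93526765 -0.00483147  0.21921898]
 [ 0.90648307  0.34427895  0.2444595  -0.53325936]
 [ 0.23029843  0.0821366  -0.96964747  0.03857132]
 [ 0.          0.          0.          1.        ]]
```

View pics/w2.png

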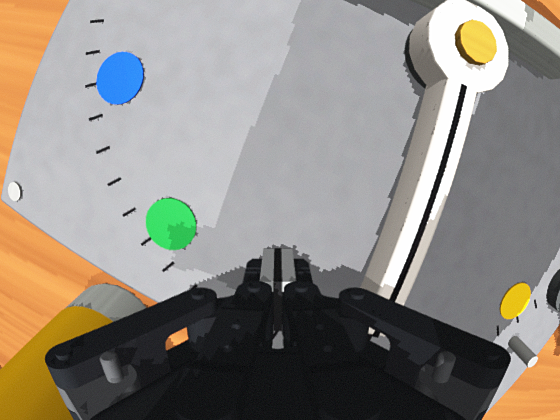

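Request:
apply_moves(moves=[[[3,0,-0.5,0],[3,0,-0.5,0],[3,0,-0.5,0],[3,0,-0.3,0],[3,0,0,0],[3,0,0,0],[3,0,0,0],[3,0,0,0],[3,0,0,0],[0,0,0,0]]])

```text
clock: 7.2
eef_pos: [0.6008, 0.0245, 0.044]
tool_rot: [0.568, 0.823, -0.007, -0.002]
ft_force: [-0.8, -0.4, 0.5]
grip_width: -0.0003
```

```bash
cat >> h.py <<'E'
O=np.array([.4824,.0367]); T=-.139
def blackline(c,a0,w=.12,lo=.035,hi=.09,z=.045):
    R=np.array([[np.cos(T),-np.sin(T)],[np.sin(T),np.cos(T)]])
    g=cv2.cvtColor(c['color'],cv2.COLOR_RGB2GRAY).astype(float)
    A=np.arange(a0-w,a0+w,.004); out=[]
    for r in np.arange(lo,hi,.005):
        P=np.c_[r*np.cos(A),r*np.sin(A)]@R.T+O; P=np.c_[P,np.full(len(P),z)]
        M=c['camera_from_world'];q=P@M[:3,:3].T+M[:3,3]
        rho=np.hypot(q[:,0],q[:,1]);k=np.arctan2(rho,q[:,2])/rho*c['f'] if c['n']=='wrist' else c['f']/q[:,2]
        uv=np.c_[q[:,0]*k+c['cx'],q[:,1]*k+c['cy']].astype(np.float32)
        v=cv2.remap(g,uv[:,:1],uv[:,1:],cv2.INTER_LINEAR).ravel()
        out.append((r,A,v))
    return out
E
python3 - <<'E'
from h import *
togo(.5975,.055,.044,1.93); c=cam('wrist'); save(c,'w3.png'); np.savez('wrist0.npz',**c)
cv2.imwrite('pics/w3.png',c['color'][:,:,::-1])
c=cam('top'); save(c,'t3.png',(170,120,380,270),3); np.savez('top0.npz',**c)
E
```

```text
t 7.2 p [0.6008 0.0245 0.044 ] yaw 1.933 tilt [-0.011 -0.009 -1.   ] F [-0.8 -0.4  0.5] q [ 0.04  0.6  -0.    0.98 -0.01 -0.32]
to go tool mm [29.7  7.7 -0.2] turn deg 0.2
```

View pics/w3.png

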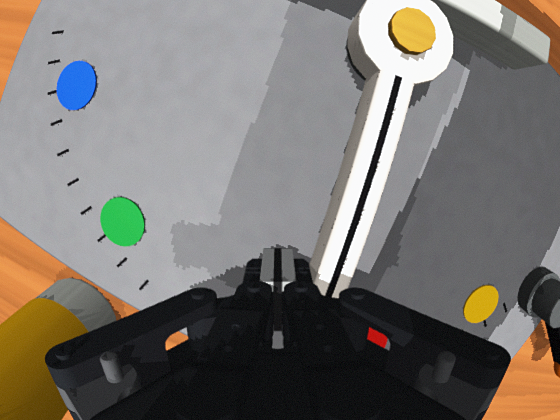

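Wrist view: arm's black line runs (397,78)→(332,295), and the fingers at (280,265) are nearly touching it. I'll measure its angle from the black-line pixels.

```bash
cat >> h.py <<'E'
def lineang(c,p,q,near,rad=30,w=12):
    t,o,R=gauge_w(c,near,rad)
    g=c['color'].max(2); m=np.zeros(g.shape,np.uint8); cv2.line(m,p,q,1,w)
    vs,us=np.nonzero((m>0)&(g<90)); G=np.array([(onz(c,(u,v),.045)[:2]-o)@R for u,v in zip(us,vs)])
    vx,vy,x0,y0=cv2.fitLine((G*1000).astype(np.float32),cv2.DIST_HUBER,0,.01,.01).ravel()
    if vx<0: vx,vy=-vx,-vy
    print('n',len(G),'r',np.hypot(*G.T).min().round(3),np.hypot(*G.T).max().round(3),'line angle',np.arctan2(vy,vx).round(4),'pivot offset mm',round(float(y0*vx-x0*vy),2),'median pos angle',np.median(np.arctan2(G[:,1],G[:,0])).round(4))
E
python3 - <<'E'
from h import *
lineang(load('wrist'),(396,82),(337,280),dict(yellow=(482,304),green=(122,221),blue=(76,86)))
E
```

```text
['yellow', 'green', 'blue'] gauge -0.141 [0.4824 0.0381] res mm [[0.0, 0.1], [-0.2, -0.2], [0.2, 0.1]]
n 1374 r 0.02 0.112 line angle 0.2351 pivot offset mm -0.52 median pos angle 0.2267
```

Request:
apply_moves(moves=[[[2.5,0,0,0],[2.5,0,0,0],[2.5,0,0,0],[2.5,0,0,0],[2.5,0,0,0],[2.5,0,0,0],[2.5,0,0,0],[2.5,0,0,0],[0,0,0,0],[0,0,0,0]]])

```text
clock: 8.3
eef_pos: [0.5962, 0.0427, 0.0448]
tool_rot: [0.569, 0.822, -0.006, 0.002]
ft_force: [1.3, -0.7, -0.5]
grip_width: 0.0001
```

Run:
```python
from h import *
togo(.5975,.055,.044,1.93); c=cam('wrist'); save(c,'w4.png'); np.savez('wrist0.npz',**c)
```

```text
t 8.3 p [0.5962 0.0427 0.0448] yaw 1.931 tilt [-0.004 -0.012 -1.   ] F [ 1.3 -0.7 -0.5] q [ 0.08  0.59 -0.02  0.97 -0.01 -0.28]
to go tool mm [11.1  5.5  0.7] turn deg 0.1
```

View pics/w4.png

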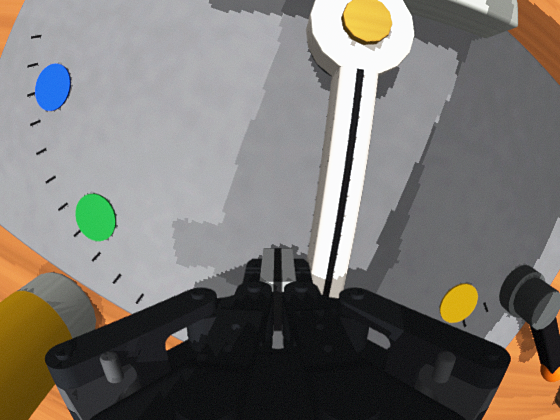

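The line now runs (359,75)→(328,290), so the arm is turning. Measuring.

Run:
```python
from h import *
lineang(load('wrist'),(359,78),(330,280),dict(yellow=(458,303),green=(96,217),blue=(53,87)))
```

```text
['yellow', 'green', 'blue'] gauge -0.1398 [0.4823 0.0381] res mm [[0.0, 0.1], [-0.2, -0.2], [0.2, 0.0]]
n 1370 r 0.021 0.112 line angle 0.3849 pivot offset mm -0.55 median pos angle 0.3764
```

Request:
apply_moves(moves=[[[2,0,0,0],[2,0,0,0],[2,0,0,0],[2,0,0,0],[2,0,0,0],[1,0,0,0],[1,0,0,0],[0,0,0,0],[0,0,0,0],[0,0,0,0]]])

```text
clock: 9.35
eef_pos: [0.5922, 0.0549, 0.0449]
tool_rot: [0.569, 0.822, -0.006, 0.002]
ft_force: [2.2, -1.1, -0.1]
grip_width: -0.0004
```

Run:
```python
from h import *
togo(.5975,.055,.044,1.93); c=cam('wrist'); save(c,'w5.png'); np.savez('wrist0.npz',**c)
# predicted blob positions by nearest motion; find discs globally
hsv=cv2.cvtColor(c['color'],cv2.COLOR_RGB2HSV)
for k in('yellow','green','blue'):
    lo,hi=HUES[k]; m=cv2.inRange(hsv,(lo,110,50),(hi,255,255)); n,_,st,ce=cv2.connectedComponentsWithStats(m)
    print(k,[(st[i,4],ce[i].round(1).tolist()) for i in range(1,n) if 400<st[i,4]<4000])
for row in(100,150,200,250): 
    g=c['color'][row].max(1); w=np.nonzero(g>225)[0]; b=[x for x in range(290,370) if g[x]<90]; print(row,b[:1],b[-1:])
```

```text
t 9.35 p [0.5922 0.0549 0.0449] yaw 1.931 tilt [-0.003 -0.012 -1.   ] F [ 2.2 -1.1 -0.1] q [ 0.1   0.58 -0.03  0.96 -0.01 -0.26]
to go tool mm [-1.8  5.   0.9] turn deg 0.0
yellow []
green [(np.int32(1355), [77.6, 215.7])]
blue [(np.int32(1197), [37.0, 89.4])]
100 [331] [336]
150 [330] [335]
200 [328] [334]
250 [293] [331]
```

Run:
```python
from h import *
c=load('wrist'); print(blob(c,'yellow',(440,303),35,110))
lineang(c,(335,85),(329,260),dict(green=(78,216),blue=(37,89)))
lineang(c,(335,85),(329,260),dict(yellow=(440,303),green=(78,216),blue=(37,89)),35)
```

```text
(array([442.44202899, 301.91304348]), np.int64(138))
['green', 'blue'] gauge -0.1395 [0.4822 0.038 ] res mm [[-0.2, -0.1], [0.2, 0.1]]
n 1211 r 0.025 0.102 line angle 0.4986 pivot offset mm -0.62 median pos angle 0.4888
['yellow', 'green', 'blue'] gauge -0.1345 [0.4816 0.0371] res mm [[-0.1, -0.7], [-0.0, 0.1], [0.1, 0.7]]
n 1211 r 0.026 0.103 line angle 0.4936 pivot offset mm -0.03 median pos angle 0.493
```

About 0.49–0.50 rad. I'll back off and rise for an unobstructed check.

Request:
apply_moves(moves=[[[-4,0,0,0],[-8,0,0,0],[-8,0,0,0],[0,-2,-10,0],[0,-5,-15,0],[0,-5,-20,0],[0,-5,-25,0],[0,-5,-25,0],[0,0,-15,0],[0,0,0,0]]])

```text
clock: 10.4
eef_pos: [0.5747, 0.0275, 0.1648]
tool_rot: [0.569, 0.822, -0.006, -0.001]
ft_force: [0.2, -0.9, -0.3]
grip_width: 0.0004
```

Run:
```python
from h import *
togo(.6,.01,.044,1.93); c=cam('wrist'); save(c,'w6.png'); np.savez('wrist0.npz',**c)
c=cam('top'); np.savez('top0.npz',**c)
c=cam('scene'); np.savez('scene0.npz',**c)
```

```text
t 10.4 p [0.5747 0.0275 0.1648] yaw 1.93 tilt [-0.009 -0.009 -1.   ] F [ 0.2 -0.9 -0.3] q [ 0.05  0.44  0.07  1.21 -0.01 -0.31]
to go tool mm [-24.6  18.9 120.8] turn deg 0.0
```

View pics/w6.png

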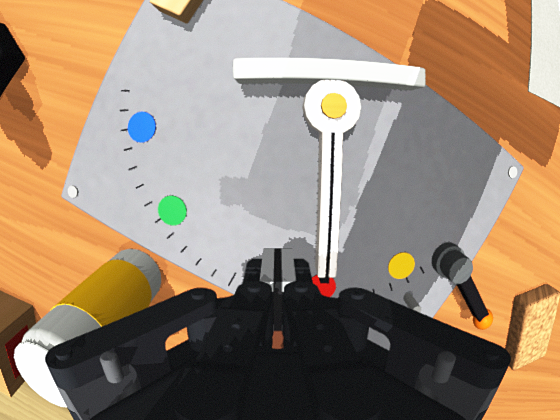

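Arm's line (333,134)→(327,280), nose meets the red disc at (325,285), partly behind the hand. Measuring here and in the fixed views.

Run:
```python
from h import *
c=load('wrist'); lineang(c,(333,138),(327,262),dict(yellow=(402,265),green=(172,210),blue=(142,127)),22,10)
c=load('scene'); lineang(c,(275,207),(303,217),dict(yellow=(321,200),green=(287,250),blue=(256,253)),9,6); save(c,'s6.png',(190,160,370,290),4)
c=load('top'); t,o,R=gauge_w(c,dict(yellow=(230,182),green=(313,175),blue=(332,198)),9); pointer(c,o,R,.5)
```

```text
['yellow', 'green', 'blue'] gauge -0.1397 [0.4824 0.0376] res mm [[-0.0, -0.3], [-0.0, 0.0], [0.1, 0.2]]
n 313 r 0.021 0.13 line angle 0.4965 pivot offset mm -0.01 median pos angle 0.4962
['green', 'blue'] gauge -0.1443 [0.4835 0.0355] res mm [[-0.2, -0.1], [0.2, 0.1]]
n 31 r 0.066 0.118 line angle 0.4495 pivot offset mm -34.6 median pos angle 0.0722
['blue'] gauge 0.0 [0.4616 0.025 ] res mm [[0.0, 0.0]]Traceback (most recent call last):
  File "<stdin>", line 4, in <module>
  File "h.py", line 52, in pointer
    vs,us=np.nonzero(m);W=np.array([onz(c,(u,v),z)[:2] for u,v in zip(us,vs)]);G=(W-o)@R
                                                                                  ~^~
ValueError: operands could not be broadcast together with shapes (0,) (2,)
```

View pics/s6.png

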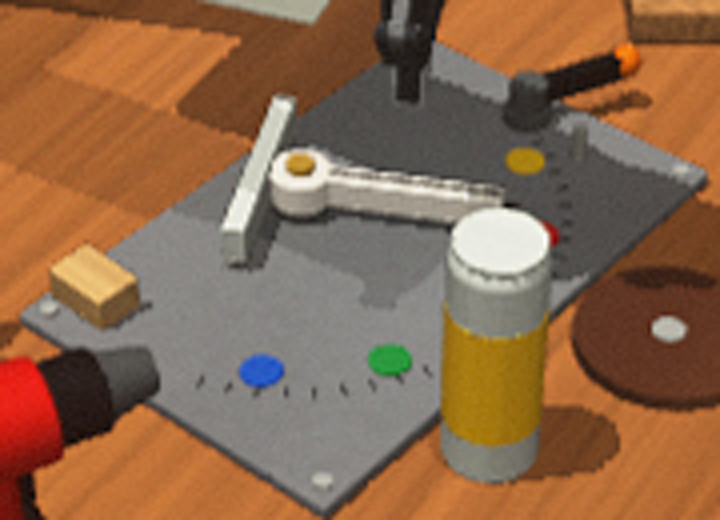

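Wrist check gives 0.496 rad with the line passing through the pivot within 0.01 mm, so the aim is about 0.6 mm from the red centre. Top view was blocked by the arm and scene by the can. I'll move to the clamp, where the pointer can be rechecked before locking.

Request:
apply_moves(moves=[[[23,7.5,0,0],[23,7.5,0,0],[23,7.5,0,0],[23,7.5,0,0],[23,7.5,0,0],[23,7.5,0,0],[23,7.5,0,0],[23,7.5,0,0],[23,7.5,0,0],[23,7.5,0,0]]])

```text
clock: 11.55
eef_pos: [0.553, 0.272, 0.1412]
tool_rot: [0.572, 0.82, -0.021, -0.013]
ft_force: [0.1, 0.3, 0.4]
grip_width: -0.0004
```

Request:
apply_moves(moves=[[[0,0,0,-7.5],[0,0,0,-7.5],[0,0,0,-7.5],[0,0,0,-7.5],[0,0,0,-7.5],[0,0,0,0],[0,0,0,0],[0,0,0,0],[0,0,0,0],[0,0,0,0]]])

```text
clock: 12.55
eef_pos: [0.5443, 0.274, 0.1259]
tool_rot: [0.265, 0.964, -0.024, -0.029]
ft_force: [0.7, 0.7, 1.1]
grip_width: -0.0002
```

Run:
```python
from h import *
togo(.5628,.2706,.045,2.586); c=cam('wrist'); save(c,'w7.png'); np.savez('wrist0.npz',**c)
c=cam('top'); np.savez('top0.npz',**c); print(c['color'][222,276])
```

```text
t 12.55 p [0.5443 0.274  0.1259] yaw 2.604 tilt [-0.069 -0.03  -0.997] F [0.7 0.7 1.1] q [ 0.46  0.59  0.2   1.26  0.   -0.57]
to go tool mm [-21.1  11.4  79.5] turn deg 1.0
[186 165  89]
```

View pics/w7.png

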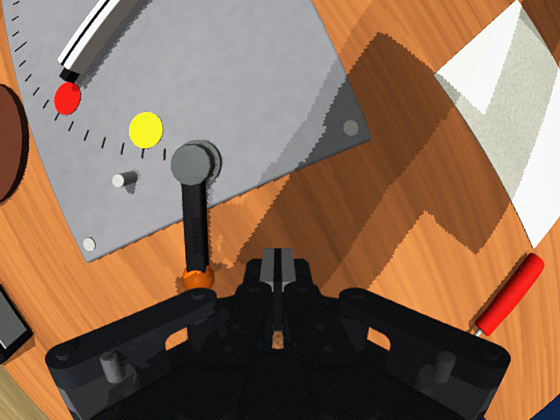

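Wrist view: nose (68,75) points at the red disc (67,98). The lever runs from hub (193,163) to ball (198,278), and the fingers at (278,265) are on its anticlockwise side. Top view is now clear of the gauge, so I'll recheck there and measure the lever.

Run:
```python
from h import *
c=load('top')
for k,v in dict(red=(255,166),yellow=(230,182),green=(313,175),blue=(332,198)).items(): print(k,blob(c,k,v,9,110))
t,o,R=gauge_w(c,dict(red=(255,165),green=(313,175),blue=(332,198),yellow=(230,182)),9)
hsv=cv2.cvtColor(c['color'],cv2.COLOR_RGB2HSV)
m=((hsv[...,1]<70)&(hsv[...,2]>150)); vs,us=np.nonzero(m);G=np.array([(onz(c,p,.045)[:2]-o)@R for p in zip(us,vs)])
a=np.arctan2(G[:,1],G[:,0]);r=np.hypot(*G.T);s=(r>.03)&(r<.138)&(abs(a-.5)<.25);G=G[s]
vx,vy,x0,y0=cv2.fitLine((G*1e3).astype(np.float32),cv2.DIST_L2,0,.01,.01).ravel();print('top pointer',s.sum(),np.arctan2(vy,vx),'off',y0*vx-x0*vy,'mean pos ang',a[s].mean())
w=load('wrist')
O=np.array([.4824,.037]);T=-.1395;Rg=np.array([[np.cos(T),-np.sin(T)],[np.sin(T),np.cos(T)]])
h=onz(w,(193,162),.046)[:2]; print('hub',h,'exp',Rg@[.06,.18]+O); b=onz(w,(196,255),.045)[:2]; print('lever pt',b,np.hypot(*(b-h)),'world angle',np.arctan2(*(b-h)[::-1]))
red=onz(w,blob(w,'red',(67,98),20,110)[0],.0135)[:2]; n=onz(w,(69,75),.033)[:2]; d=n-O;e=red-O
print('red',red,'nose',n,'angles',np.arctan2(d[1],d[0]),np.arctan2(e[1],e[0]),np.hypot(*d),np.hypot(*e))
```

```text
red (array([255., 165.]), np.int64(69))
yellow (array([229.76388889, 181.68055556]), np.int64(72))
green (array([312.91044776, 173.91044776]), np.int64(67))
blue (array([331.8375, 197.4625]), np.int64(80))
['red', 'green', 'blue', 'yellow'] gauge -0.1388 [0.4814 0.0356] res mm [[-0.0, -0.2], [-0.1, 0.0], [0.2, 0.4], [-0.1, -0.2]]
top pointer 228 0.4925811 off -0.2095604 mean pos ang 0.48970991233917366
hub [0.5641017  0.20707227] exp [0.56684578 0.20690854]
lever pt [0.59785068 0.26112218] 0.06372115742475834 world angle 1.0126258307482419
red [0.63662834 0.09590757] nose [0.61696059 0.09113585] angles 0.3825011272722962 0.36485016026351624 0.1450422100053128 0.16509536859377616
```

Pointer: top 0.493 (this view read about 0.01 low before the push too), wrist 0.496, so it is set. Lever at world angle 1.013, hub within 3 mm of where it should be. Going down beside the lever.

Request:
apply_moves(moves=[[[-2,3,8,0],[-2,3,8,0],[-2,3,8,0],[-2,2,8,0],[-2,0,8,0],[-2,0,6,0],[0,0,4,0],[0,0,0,0],[0,0,0,0],[0,0,0,0]]])

```text
clock: 13.65
eef_pos: [0.5577, 0.2756, 0.0694]
tool_rot: [0.265, 0.963, -0.024, -0.03]
ft_force: [0.3, -0.0, 0.1]
grip_width: -0.0
```

```bash
python3 -c "
from h import *
togo(.5628,.2706,.045,2.583)"
```

```text
t 13.65 p [0.5577 0.2756 0.0694] yaw 2.603 tilt [-0.07  -0.031 -0.997] F [ 0.3 -0.   0.1] q [ 0.46  0.66  0.17  1.16  0.   -0.58]
to go tool mm [-8.  -0.2 24.1] turn deg 1.2
```

Request:
apply_moves(moves=[[[-1,0,5,1],[-1,0,5,0],[-1,0,5,0],[-1,0,4,0],[0,0,3,0],[0,0,2,0],[0,0,0,0],[0,0,0,0],[0,0,0,0],[0,0,0,0]]])

```text
clock: 14.65
eef_pos: [0.5601, 0.273, 0.0442]
tool_rot: [0.274, 0.961, -0.024, -0.029]
ft_force: [-0.3, -0.1, -0.8]
grip_width: -0.0002
```

```bash
python3 -c "
from h import *
togo(.5628,.2706,.043,2.583)"
```

```text
t 14.65 p [0.5601 0.273  0.0442] yaw 2.584 tilt [-0.068 -0.03  -0.997] F [-0.3 -0.1 -0.8] q [ 0.45  0.68  0.15  1.11  0.   -0.56]
to go tool mm [-3.6 -0.5  1.1] turn deg 0.1
```

Request:
apply_moves(moves=[[[-4,0,0,0],[-4,0,0,0],[-4,0,0,0],[-4,0,0,0],[-3,0,0,0],[-3.5,1.3,0,3.8],[-3.5,1.3,0,3.8],[-3.5,1.3,0,3.8],[-3.5,1.3,0,3.8],[-3.5,1.3,0,3.8]]])

```text
clock: 15.65
eef_pos: [0.5941, 0.2576, 0.0438]
tool_rot: [0.434, 0.9, -0.027, -0.027]
ft_force: [-1.1, 0.7, 2.0]
grip_width: 0.0001
```

```bash
cat >> h.py <<'E'
def lev():
    o=telemetry.get_obs();p=o['eef_pos'][:2]; d=p-[.566,.207]
    from scipy.spatial.transform import Rotation as Ro
    M=Ro.from_quat(o['tool_rot']).as_matrix(); ya=np.arctan2(M[1,0],M[0,0]); l=ya-np.pi/2
    print('tool-lever gauge angle',(l+.1395).round(3),'r',(d@[np.cos(l),np.sin(l)]).round(4),'d',(d@[-np.sin(l),np.cos(l)]).round(4))
E
python3 -c "
from h import *
togo(.5628,.2706,.043,1.431); lev()"
```

```text
t 15.65 p [0.5941 0.2576 0.0438] yaw 2.242 tilt [-0.073 -0.024 -0.997] F [-1.1  0.7  2. ] q [ 0.41  0.73  0.24  1.15  0.01 -0.27]
to go tool mm [ 29.6 -16.2   2.7] turn deg 46.5
tool-lever gauge angle 0.81 r 0.0534 d 0.0221
```

Request:
apply_moves(moves=[[[-4,1.5,0,4.4],[-4,1.5,0,4.4],[-4,1.5,0,4.4],[-4,1.5,0,4.4],[-4,1.5,0,4.4],[-4,1.5,0,4.4],[-4,1.5,0,4.4],[0,0,0,0],[0,0,0,0],[0,0,0,0]]])

```text
clock: 16.65
eef_pos: [0.6156, 0.2399, 0.0433]
tool_rot: [0.664, 0.747, -0.031, -0.023]
ft_force: [-0.6, -0.7, 0.7]
grip_width: -0.0
```

```bash
python3 -c "
from h import *
togo(.5628,.2706,.043,1.431); lev(); c=cam('wrist'); save(c,'w8.png'); np.savez('wrist0.npz',**c)"
```

```text
t 16.65 p [0.6156 0.2399 0.0433] yaw 1.688 tilt [-0.076 -0.015 -0.997] F [-0.6 -0.7  0.7] q [0.37 0.75 0.28 1.18 0.01 0.25]
to go tool mm [ 36.7 -48.7   3.8] turn deg 14.7
tool-lever gauge angle 0.257 r 0.0531 d 0.0269
```

View pics/w8.png

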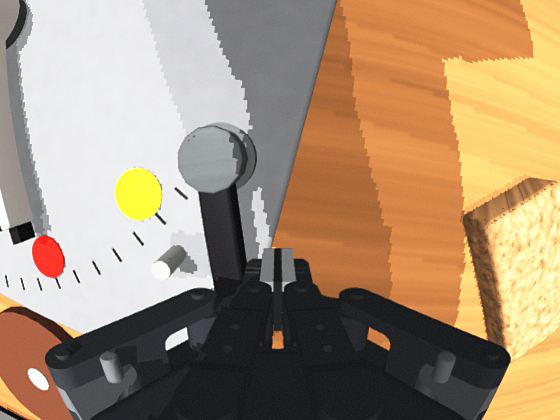

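Lever hub (212,157), bar down to (225,290), fingers against its anticlockwise side and pin at (168,262). Continuing to the stop.

Request:
apply_moves(moves=[[[-2.5,0.3,0,2],[-2.5,0.3,0,2],[-2.5,0.3,0,2],[-2.5,0.3,0,2],[-2.5,0.3,0,2],[-2.5,0.3,0,2],[-2.5,0.3,0,2],[-2,0,0,0],[-2,0,0,0],[-2,0,0,0]]])

```text
clock: 17.7
eef_pos: [0.6209, 0.2236, 0.044]
tool_rot: [0.749, 0.662, -0.026, -0.021]
ft_force: [2.2, 1.7, -0.5]
grip_width: 0.0
```

```bash
python3 -c "
from h import *
togo(.6202,.219,.043,1.431); lev()"
```

```text
t 17.7 p [0.6209 0.2236 0.044 ] yaw 1.448 tilt [-0.066 -0.003 -0.998] F [ 2.2  1.7 -0.5] q [0.34 0.74 0.26 1.16 0.02 0.46]
to go tool mm [-4.7 -0.1  1. ] turn deg 1.0
tool-lever gauge angle 0.016 r 0.0525 d 0.0232
```

Request:
apply_moves(moves=[[[-3,0,0,0],[-3,0,0,0],[-3,0,0,0],[-3,0,0,0],[-3,0,0,0],[-3,0,0,0],[-3,0,0,0],[-3,0,0,0],[-3,0,0,0],[-3,0,0,0]]])

```text
clock: 18.7
eef_pos: [0.6205, 0.2194, 0.0449]
tool_rot: [0.742, 0.669, -0.005, -0.037]
ft_force: [1.2, 8.8, -2.2]
grip_width: -0.0003
```

```bash
python3 -c "
from h import *
togo(.6202,.219,.043,1.431); lev()"
```

```text
t 18.7 p [0.6205 0.2194 0.0449] yaw 1.465 tilt [-0.057  0.049 -0.997] F [ 1.2  8.8 -2.2] q [0.31 0.72 0.22 1.11 0.06 0.41]
to go tool mm [-0.5 -0.2  1.9] turn deg 2.0
tool-lever gauge angle 0.034 r 0.0529 d 0.018
```

Force has risen to 8.8 N with the tool no longer advancing and d about 18 mm, so the lever is at its stop. Backing off and rising to check.

Request:
apply_moves(moves=[[[4,0,0,0],[8,0,0,0],[8,0,0,0],[5,0,-5,0],[5,0,-15,0],[0,0,-25,0],[0,0,-30,0],[0,0,-30,0],[0,0,-20,0],[0,0,0,0]]])

```text
clock: 19.7
eef_pos: [0.6286, 0.2437, 0.1751]
tool_rot: [0.742, 0.669, -0.01, -0.037]
ft_force: [0.9, 0.2, 1.1]
grip_width: -0.0001
```

Run:
```python
from h import *
togo(.6202,.219,.043,1.431); c=cam('wrist'); save(c,'w9.png'); np.savez('wrist0.npz',**c)
c=cam('top'); np.savez('top0.npz',**c)
for k,v in dict(red=(255,166),yellow=(230,182),green=(313,175),blue=(332,198)).items(): print(k,blob(c,k,v,9,110))
```

```text
t 19.7 p [0.6286 0.2437 0.1751] yaw 1.466 tilt [-0.064  0.041 -0.997] F [0.9 0.2 1.1] q [0.34 0.67 0.48 1.43 0.06 0.45]
to go tool mm [-29.9   3.2 131.3] turn deg 2.0
red (array([254.92857143, 165.        ]), np.int64(70))
yellow (array([229.75342466, 181.61643836]), np.int64(73))
green (array([312.90769231, 173.90769231]), np.int64(65))
blue (array([331.8375, 197.425 ]), np.int64(80))
```

View pics/w9.png

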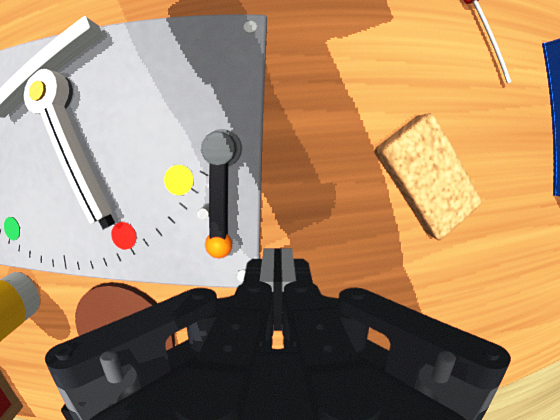

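Lever runs from hub (218,148) to ball (218,244), lying against the pin at (203,213). Pointer line is (47,108)→(100,212), nose at (106,221), red disc at (124,236). Final measurement.

Run:
```python
from h import *
w=load('wrist')
lineang(w,(49,112),(97,206),dict(yellow=(179,180),red=(124,236),green=(12,229)),18,10)
c=load('top'); t,o,R=gauge_w(c,dict(red=(255,165),green=(313,175),blue=(332,198),yellow=(230,182)),9)
hsv=cv2.cvtColor(c['color'],cv2.COLOR_RGB2HSV)
m=((hsv[...,1]<70)&(hsv[...,2]>150)); vs,us=np.nonzero(m);G=np.array([(onz(c,p,.045)[:2]-o)@R for p in zip(us,vs)])
a=np.arctan2(G[:,1],G[:,0]);r=np.hypot(*G.T);s=(r>.03)&(r<.138)&(abs(a-.5)<.25);G=G[s]
vx,vy,x0,y0=cv2.fitLine((G*1e3).astype(np.float32),cv2.DIST_L2,0,.01,.01).ravel();print('top pointer',np.arctan2(vy,vx),a[s].mean())
Og=np.array([.4824,.037]);Rg=np.array([[np.cos(-.1395),-np.sin(-.1395)],[np.sin(-.1395),np.cos(-.1395)]])
b,n=blob(w,'orange',(218,244),16,150); g=(onz(w,b,.037)[:2]-Og)@Rg; h=(onz(w,(218,148),.046)[:2]-Og)@Rg
print('ball',n,b,g.round(4),'hub',h.round(4),'lever angle',np.arctan2(*(g-h)[::-1]).round(3),'len',np.hypot(*(g-h)).round(4))
```

```text
['yellow', 'red', 'green'] gauge -0.139 [0.4825 0.0377] res mm [[0.0, -0.1], [0.0, 0.0], [-0.0, 0.1]]
n 51 r 0.021 0.066 line angle 0.5131 pivot offset mm -1.35 median pos angle 0.4807
['red', 'green', 'blue', 'yellow'] gauge -0.1388 [0.4815 0.0356] res mm [[-0.1, -0.1], [-0.1, -0.0], [0.2, 0.4], [0.0, -0.3]]
top pointer 0.49348655 0.488342163792747
ball 225 [221.46666667 246.26666667] [0.1439 0.1832] hub [0.06   0.1811] lever angle 0.025 len 0.0839
```

```bash
python3 -c "
from h import *
print(workorder.job_done())"
```

```text
the job is handed in; nothing more can be done
None
```

I pushed the pointer from about 0.225 to about 0.496 rad with the shut fingertips; the red disc is at 0.5. I then swept the clamp lever clockwise to its stop, backed off clear of everything, and handed in at about 20 s of robot time.

**Pointer:**
- With the hand clear, before the clamp move, the wrist view gave 0.496 rad, which puts the aim about 0.6 mm from the red centre.
- The top view gave 0.493 before locking and 0.493 after, so locking did not shift it.
- **Disagreement:** the last wrist check used few line pixels and gave 0.481–0.513 depending on method. A rough nose reading before locking came out about 0.018 rad on the high side. These correspond to up to about 3 mm at the disc, though I trust the clearer readings.
- The scene view could not confirm it because the spray can hid the disc.

**Clamp:** the push force rose to about 9 N with no further advance. Afterwards the lever lay beside the pin at 0 to 0.025 rad from gauge +x, where 0 is fully locked.

**Other objects:** I never gripped or lifted anything. Wrist forces at the end of each move were at most about 9 N, and I saw no bystander move, though I did not measure their positions at the end.

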